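# Raise the light and hold the amber cover of a viewing box at 45 degrees

### The job

Get the blue-light viewing box ready for a colleague to pick the glowing tubes out from under its amber cover: with the cover still shut, slide the brightness slider up to the green line on its scale, then lift the cover by its handle bar and hold it open at 45 degrees. The cover falls shut when let go, so do not let it drop, and finish with the gripper still holding the handle bar and the cover steady at that angle. Leave the tube rack and everything else on the bench where it stands.

Things in the scene. Friction and masses are not known exactly. Their poses are not given: they have to be found in the camera images.
- viewer: blue-light viewing box, fixed: white housing 300 deep (its x) x 360 wide (its y), deck 70 above the bench; origin on the bench under its centre; x points from its front (robot's side) to its hinge side, y left, z up; may stand yawed. Light field under the amber cover; dark control strip on the right of the deck (its y -173 to -97) holds the slider, the rest of the strip is under 6 high
- brightness (a joint): brightness slider: runs along the box's x, in m, 0 = dimmest (stop at the front end) to 0.080 = brightest (stop at the hinge end); 0.060 when its cap is centred on the green line. It stays where it is left; sliding friction about 1.5 N
- slider_top (a point): centre of the top of the slider's pale grey cap. The cap is 16 (box x) x 26 (box y), 24 high, its top 28 above the deck (98 above the bench). The cover's side wall is 32 from the cap's near side and stands 47 above the deck
- green_line (a point): the green line of the scale, on the deck (70 above the bench), on the slot's centre line: a 3 wide green stripe across the scale on both sides of the slot. The slider is on it when slider_top is straight above this point
- cover (a joint): angle of the amber cover, rad: 0 = shut, lying on the deck; grows as it opens, 0.785 = 45 degrees; stop at 1.2. It has no stay: it falls shut from any angle when let go. Cover and handle weigh about 0.56 kg; some 2.5 N lifts it at the handle
- cover_hinge (a point): middle of the cover's hinge axis, 72 above the bench at the far edge of the cover; axis along the box's y. The cover is a clear amber hood with a dark-framed top, 230 deep x 260 wide x 45 high, open below; it turns up about this axis
- handle_bar (a point): middle of the cover's handle bar (cover_c0): steel round bar, 12 diameter, 120 long, parallel to the hinge, a dark bracket at each end, axis 42 out from the cover's front face (36 free behind it). Shut: 34 above the hinge axis (106 above the bench, 36 above the deck), 272 in front of it; swings with the cover about the hinge; the bar may turn between finger pads
- tube_rack: blue rack of small capped tubes, 80 x 120 x 28 high, standing loose on the light field under the cover; origin under its centre
- tip_box_a: closed pipette-tip box, white with a yellow lid, 88 x 126 x 70; origin under its centre; stands loose on the bench
- tip_box_b: closed pipette-tip box, white with a light-blue lid, 88 x 126 x 70; origin under its centre; stands loose on the bench
- sharps_bin: round yellow sharps bin, 110 across, 124 high; origin under its centre; stands loose on the bench
- reagent_bottle: amber bottle with a black cap, 60 across, 130 high; origin under its centre; stands loose on the bench
- beaker: clear beaker, 70 across, 85 high; origin under its centre; stands loose on the bench
- pipette: white single-channel pipette with a blue plunger lying on the bench along its own x, about 235 long (x from -130 to +107), 26 wide, 24 high; origin on the bench under it; stands loose on the bench

How it is judged:
By the outcome, as a careful person would: the job done as asked, in the order asked, and still so for the second after the job is handed in, while the arm keeps its last pose, push and grip.
It also fails if it takes over 51 s, if anything falls off the work surface, if the arm or the gripper's body presses on something with over 40 N, if the wrist force passes 120 N, or if a joint passes its speed limit or range.

### The arm

A 6-joint arm with a two-finger parallel gripper is mounted at the origin on the work surface. World frame = base frame: x ahead of the robot, y to its left, z up, the work surface at z = 0. Lengths are in mm, angles in rad, forces in N, time in s.
With the tool pointing down it reaches from about 275 to 750 mm from the base axis. Payload 10.2 kg.
Tool frame: the origin (TCP) lies midway between the tips of the shut fingers; the grasp point (between the pads) lies 19 mm behind it; z points along the fingers, y is the line along which they close (so a half turn about z gives the same grasp; the last joint's range is limited). The gripper opens to 85 mm and grips with 20 to 120 N. Pads are 22 mm wide; open, the fingers measure 114 mm over their backs; the gripper's body (76 mm by 85 mm) begins 54 mm behind the grasp point. The pads swing forward as they close: fully open they stand 13 mm farther back than shut.
Start: joints at [-1.335, 0.313, 1.498, -0, 1.331, -0.223], TCP at [232.497, -470.719, 231.294] pointing down, gripper open.
Joint ranges: [-2.94, 2.94], [-0.97, 2.17], [0.19, 2.56], [-1.23, 4.37], [0.02, 3.11], [-2.88, 2.88]. Speed limits (rad/s): [2.39, 2.39, 3.01, 3.14, 3.14, 3.14].

### API

Orientations are given as a unit quaternion [w, x, y, z].
In Python, from rig import sense, capture, finish_job, find_in, place_of gives the robot as it stands. The module is installed in compiled form; this text tells all that it offers.
- The arm moves only by the shell command python3 -m jog 'ROWS' [FORCE]. ROWS is JSON, a list of rows, each an object of numbers: "tx", "ty", "tz": the shift along the tool's x, y, z in mm; "ax", "ay", "az": the turn, a rotation vector about the tool's x, y, z in rad; "jaw": the closure, from -1 (fully open) to 1 (shut), so that 0 is half open. In form: [{"tx": .., "ty": .., "tz": .., "ax": .., "ay": .., "az": .., "jaw": ..}, ...]. A call has 1 to 5 rows; each row shifts and turns the commanded pose from where the row before left it, along the tool's axes as they then stand; what a row does not reach is not made up. A row lasts 1/8 s, in which the tool goes at most 62.5 mm and 10.7 degrees, less where a joint would pass 70% of its speed; a pose out of reach is approached as far as the arm can. A call with a gripper value outside its range is refused whole. The fingers move at their own pace and stop on an object; FORCE is the grip in N (left out, the last holds). Time passes only in rows, so rows that do not move let the fingers close. It gives the time, the measured TCP pose, the force, the opening and the grip force at its end, in the units of the state.
- sense(): the state, without advancing time (a new reading comes with each control period).
- capture(name): name is "scene" or "top"; returns a dict with "color" (400x640x3 uint8, red, green, blue), "depth" (400x640 float32, mm along the optical axis (not along the pixel's ray), 0 where there is no reading), "fx", "fy", "cx", "cy" (pixels), "k1" (the pictures are not rectified: a ray, as slopes to the right and down, at radius r is drawn at 1 + k1 r^2 times it, then the intrinsics apply), "camera_from_world" (4x4, takes a point from world to camera coordinates). Camera axes: x right, y up, looking along -z (the intrinsics and any distortion apply to the point x, -y, -z); pixel columns grow to the right and rows downward; lengths in mm; the calibration is good to about 2 mm. A picture is of the moment at which its call begins.
- finish_job(): hands the job in; it is judged then, once.
Trained networks look in the newest picture that a camera, given by its name, has taken for a name from the list of things; names that differ only in an ending like _2 or _b are one class to them, and where a whole thing is asked for, a point or a joint stands for the part that bears it (a point fixed in the world has none). Each returns a list of dicts, best first, with "conf" (0 to 1); they miss things now and then, are a little off and sometimes report something else, mostly with a low value. They report only what shows in the picture. A call takes as long as a camera call.
- find_in(query, camera): "centre" ([column, row] in pixels, amid what is visible of it).
- place_of(query, camera): "centre" ([column, row] in pixels: a listed point, or the origin of a listed thing).
The state is a dict: "time_s": time; "joints": joint angles; "dq": joint speeds; "tau": joint torques, N m; "eef_pos": TCP position; "ee_rot": TCP orientation; "force": force on the tool from outside, world axes, zero at the start; "wrist_torque": the same for the moment, N m; "grip_width": opening from 0.0 (shut) to 1.0 (fully open); "grip_force": force on a finger pad.
Only numpy, scipy, OpenCV 4.12 (cv2) and the standard library are available. Lean on these libraries where they do the work, as an engineer would, in place of code of your own. Each camera call takes 0.05 s, during which the arm holds its last target. There are 200 camera calls.

## Working session

There is one attempt and no reset: what is moved stays moved. The work goes in short steps, Python scripts to look and compute and a shell command to move; the robot and the scene stay as the last step left them, time stands still between calls to the robot, and variables do not carry over. Pictures are saved under pics/ and viewed, at most 10 in all, crops included, and the job is handed in when it is done.

```bash
mkdir -p pics
cat > h.py <<'E'
import numpy as np,cv2
from rig import *
def ray(c,px):
    d=np.array([(px[0]-c["cx"])/c["fx"],(px[1]-c["cy"])/c["fy"]]);u=d.copy()
    for _ in range(20):u=d/(1+c["k1"]*(u@u))
    M=np.array(c["camera_from_world"]);R=M[:3,:3];o=-R.T@M[:3,3]
    return o,R.T@np.array([u[0],-u[1],-1.])
def atz(c,px,z):
    o,d=ray(c,px);return o+d*(z-o[2])/d[2]
def atdepth(c,px):
    o,d=ray(c,px);return o+d*c["depth"][int(px[1]),int(px[0])]
def proj(c,p):
    M=np.array(c["camera_from_world"]);q=M[:3,:3]@np.array(p)+M[:3,3];u=np.array([q[0],-q[1]])/-q[2]
    u=u*(1+c["k1"]*(u@u));return u*[c["fx"],c["fy"]]+[c["cx"],c["cy"]]
E
python3 - <<'E'
from h import *
np.set_printoptions(precision=1,suppress=True)
Z=dict(viewer=0,slider_top=98,green_line=70,cover_hinge=72,handle_bar=106,tube_rack=70)
for n in("scene","top"):
    c=capture(n);cv2.imwrite(f"pics/{n}0.png",c["color"][...,::-1])
    print(n,c["fx"],c["k1"],ray(c,(320,200)))
    for k,z in Z.items():
        for r in place_of(k,n)[:2]:print(k,r["conf"],np.array(r["centre"]),atz(c,r["centre"],z),atdepth(c,r["centre"]))
print(sense())
E
```

```text
scene 407.13219845426073 -0.09129816860410749 (array([ 818. , -486.3, 1070.1]), array([-0.3,  0.5, -0.9]))
viewer 0.81 [340.5 260.3] [638.7 -61.6   0. ] [ 658.2 -107.8  116.3]
slider_top 0.39 [292.5 268.8] [ 562.  -184.1   98. ] [ 562.4 -184.6   99.4]
green_line 0.76 [300.4 279.6] [ 588.3 -189.9   70. ] [ 588.3 -189.8   69.7]
cover_hinge 0.96 [391.9 265.4] [774.3 -33.   72. ] [774.3 -33.2  72.4]
cover_hinge 0.44 [343.4 257.4] [653.2 -79.   72. ] [660.7 -97.5 117.3]
handle_bar 0.96 [306.8 199.5] [486.3   6.4 106. ] [448.8  62.1  -3. ]
top 467.43347912636295 -0.0007525820419357623 (array([ 373.2,    6.6, 1505.9]), array([ 0.1, -0. , -1. ]))
viewer 0.81 [336.8 174.3] [637.6 -62.3   0. ] [617.3 -57.  115.5]
slider_top 0.48 [377.  195.5] [ 557.7 -180.9   98. ] [ 557.7 -180.8   98.4]
slider_top 0.39 [336.1 177.7] [609.8 -55.8  98. ] [606.7 -55.  116.4]
green_line 0.91 [376.9 187.3] [ 587.  -184.1   70. ] [ 586.6 -183.8   72.7]
handle_bar 0.87 [318.4 215.5] [492.4  -4.1 106. ] [492.2  -4.1 108.4]
{'time_s': 0.7, 'joints': array([-1.3,  0.3,  1.5, -0. ,  1.3, -0.2]), 'dq': array([-0.,  0., -0.,  0.,  0., -0.]), 'tau': array([ -0. , -41.2, -26. ,  -0. ,   0. ,   0. ]), 'eef_pos': array([ 232.5, -470.7,  231.3]), 'ee_rot': array([ 0. ,  1. ,  0.2, -0. ]), 'force': array([-0.3, -0.1, -0.3]), 'wrist_torque': array([-0. ,  0. ,  0.1]), 'grip_force': 0.0, 'grip_width': 0.9979123560244457}
```

Run:
```python
import cv2,numpy as np
a=cv2.imread("pics/scene0.png")[150:350,200:460];b=cv2.imread("pics/top0.png")[100:270,240:450]
cv2.imwrite("pics/a.png",cv2.resize(a,None,fx=3,fy=3,interpolation=2));cv2.imwrite("pics/b.png",cv2.resize(b,None,fx=3.5,fy=3.5,interpolation=2))
```

```text
(no output)
```

View pics/a.png

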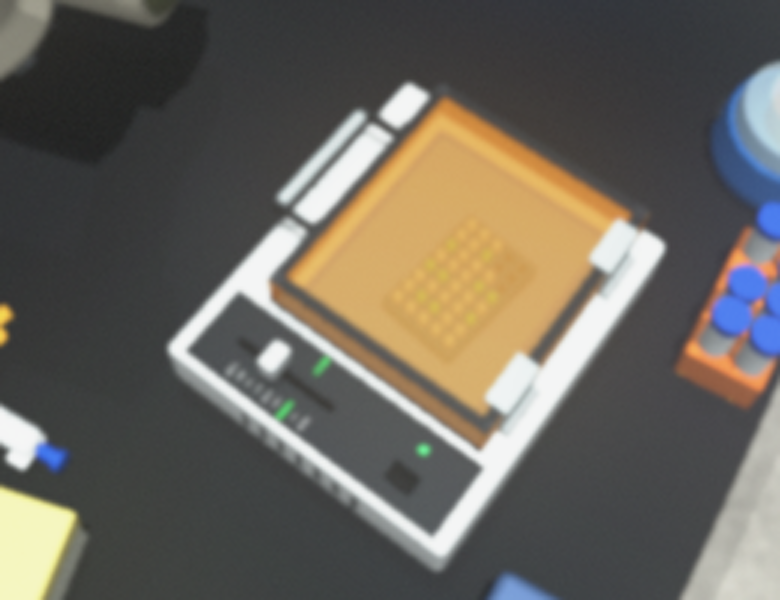

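View pics/b.png

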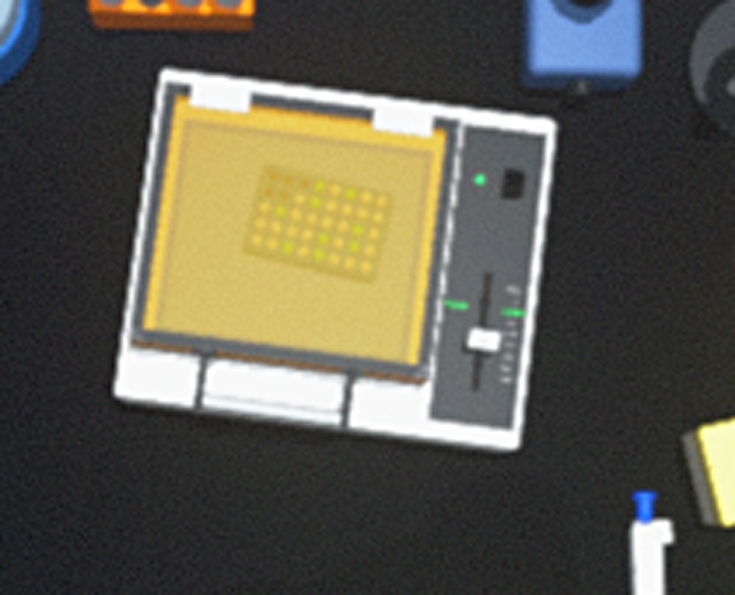

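View pics/scene0.png

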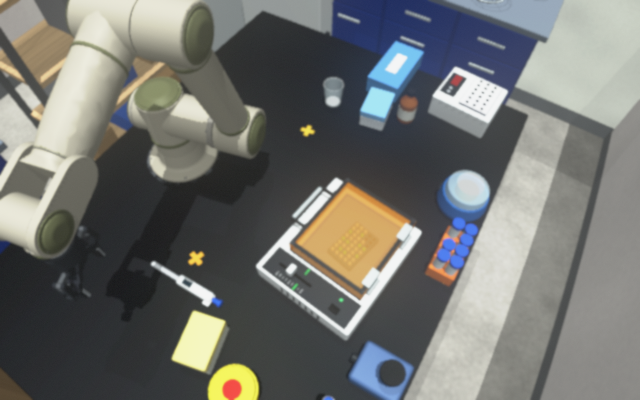

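Run:
```python
from h import *
np.set_printoptions(precision=1,suppress=True)
c=capture("top");f=lambda u,v:(240+u/3.5,100+v/3.5)
K=np.array([atz(c,f(*p),70)[:2] for p in((162,70),(555,120),(520,448),(115,398))])
print("corners",K,K.mean(0),[np.linalg.norm(K[i]-K[i-1]) for i in range(4)])
e=(K[0]+K[1]-K[2]-K[3]);g=K[0]+K[3]-K[1]-K[2];print("yaw",np.degrees([np.arctan2(e[1],e[0]),np.arctan2(-g[0],g[1])]))
yaw=np.mean([np.arctan2(e[1],e[0]),np.arctan2(-g[0],g[1])]);R=np.array([[np.cos(yaw),-np.sin(yaw)],[np.sin(yaw),np.cos(yaw)]]);o=K.mean(0)
L=lambda p:(R.T@(np.array(p)[:2]-o))
s=capture("scene");g2=lambda u,v:(200+u/3,150+v/3)
for n,cc,h,P in(("top",c,f,dict(greenL=(456,304,70),greenR=(513,312,70),slot1=(488,272,70),slot0=(474,388,70),cap=(484,337,98),barl=(204,405,106),barr=(343,423,106))),("scene",s,g2,dict(greenL=(322,366,70),greenR=(285,410,70),slot1=(332,408,70),slot0=(240,341,70),cap=(274,353,98),barl=(362,115,106),barr=(282,200,106)))):
    for k,p in P.items():
        w=atz(cc,h(*p[:2]),p[2]);print(n,k,w,"local",L(w))
for n in("top","scene"):
  cc=c if n=="top" else s
  for k,z in(("cover_hinge",72),("handle_bar",106),("green_line",70),("slider_top",98)):
    for r in place_of(k,n)[:1]:w=atz(cc,r["centre"],z);print(n,k,r["conf"],w,L(w))
```

```text
corners [[ 795.4  103. ]
 [ 756.9 -251.3]
 [ 461.5 -220.8]
 [ 498.   136.1]] [627.9 -58.2] [np.float64(299.2865217341568), np.float64(356.3207851109297), np.float64(296.9964071809283), np.float64(358.724940743427)]
yaw [-6.1 -6. ]
top greenL [ 588.  -163.6   70. ] local [ -28.6 -109. ]
top greenR [ 581.9 -214.2   70. ] local [ -29.3 -159.9]
top slot1 [ 617.3 -191.8   70. ] local [   3.6 -133.9]
top slot0 [ 513.5 -180.    70. ] local [-100.9 -133.2]
top cap [ 555.4 -184.8   98. ] local [ -58.7 -133.5]
top barl [490.4  56.3 106. ] local [-148.8   99.3]
top barr [477.5 -63.2 106. ] local [-149.1  -20.9]
scene greenL [ 592.6 -162.8   70. ] local [ -24.1 -107.8]
scene greenR [ 586.7 -213.2   70. ] local [ -24.6 -158.4]
scene slot1 [ 620.1 -190.9   70. ] local [   6.2 -132.7]
scene slot0 [ 518.6 -180.4   70. ] local [ -95.8 -133. ]
scene cap [ 557.8 -183.1   98. ] local [ -56.5 -131.5]
scene barl [500.2  58.2 106. ] local [-139.4  102.3]
scene barr [485.6 -57.9 106. ] local [-141.6  -14.8]
top green_line 0.85 [ 583.5 -178.9   70. ] [ -31.4 -124.7]
top slider_top 0.63 [ 560.2 -179.6   98. ] [ -54.6 -127.9]
scene cover_hinge 0.77 [774.4 -24.3  72. ] [142.1  49.3]
scene handle_bar 0.8 [488.9   4.9 106. ] [-145.    48.1]
scene green_line 0.81 [ 586.1 -185.4   70. ] [ -28.1 -130.9]
scene slider_top 0.51 [ 570.9 -187.    98. ] [ -43.1 -134.1]
```

```bash
cat >> h.py <<'E'
from scipy.spatial.transform import Rotation as Ro
def pose():
    s=sense();return s["eef_pos"],Ro.from_quat(np.roll(s["ee_rot"],-1)),s
def plan(tgt,yaw,n):
    """tool down, tool y along box x (world yaw); n equal rows, turn spread over them"""
    p,R,s=pose();y=np.array([np.cos(yaw),np.sin(yaw),0]);z=np.array([0,0,-1.])
    cand=[Ro.from_matrix(np.array([np.cross(k*y,z),k*y,z]).T) for k in(1,-1)]
    T=min(cand,key=lambda c:(R.inv()*c).magnitude());rv=(R.inv()*T).as_rotvec()
    print("p",p.round(1),"turn total",rv.round(3))
    for i in range(n):
        Ri=R*Ro.from_rotvec(rv*i/n);print((Ri.inv().apply((np.array(tgt)-p)/n)).round(1),(rv/n).round(3))
E
python3 - <<'E'
from h import *
plan([556.5,-184.5,150],-.1055,12)
E
```

```text
p [ 232.5 -470.7  231.3] turn total [-0.    -0.    -1.007]
[34.8 -9.4  6.8] [-0.    -0.    -0.084]
[35.4 -6.5  6.8] [-0.    -0.    -0.084]
[35.9 -3.5  6.8] [-0.    -0.    -0.084]
[36.  -0.5  6.8] [-0.    -0.    -0.084]
[35.9  2.5  6.8] [-0.    -0.    -0.084]
[35.6  5.5  6.8] [-0.    -0.    -0.084]
[35.   8.5  6.8] [-0.    -0.    -0.084]
[34.2 11.4  6.8] [-0.    -0.    -0.084]
[33.1 14.2  6.8] [-0.    -0.    -0.084]
[31.8 17.   6.8] [-0.    -0.    -0.084]
[30.3 19.6  6.8] [-0.    -0.    -0.084]
[28.5 22.   6.8] [-0.    -0.    -0.084]
```

```bash
python3 -m jog '[{"tx":35,"ty":-9,"tz":7,"az":-0.084,"jaw":0},{"tx":35,"ty":-6.5,"tz":7,"az":-0.084,"jaw":0},{"tx":36,"ty":-3.5,"tz":7,"az":-0.084,"jaw":0},{"tx":36,"ty":-0.5,"tz":7,"az":-0.084,"jaw":0},{"tx":36,"ty":2.5,"tz":7,"az":-0.084,"jaw":0}]' 40
python3 -m jog '[{"tx":36,"ty":5.5,"tz":7,"az":-0.084,"jaw":0},{"tx":35,"ty":8.5,"tz":7,"az":-0.084,"jaw":0},{"tx":34,"ty":11,"tz":7,"az":-0.084,"jaw":0},{"tx":33,"ty":14,"tz":7,"az":-0.084,"jaw":0},{"tx":32,"ty":17,"tz":7,"az":-0.084,"jaw":0}]'
python3 -m jog '[{"tx":30,"ty":20,"tz":7,"az":-0.084,"jaw":0},{"tx":28,"ty":22,"tz":7,"az":-0.084,"jaw":0},{"tx":0,"jaw":0}]'
python3 - <<'E'
from h import *
plan([556.5,-184.5,80],-.1055,4)
c=capture("scene");cv2.imwrite("pics/c.png",cv2.resize(c["color"][150:350,200:460,::-1],None,fx=3,fy=3,interpolation=2))
print(proj(c,sense()["eef_pos"]))
E
```

```text
p [ 232.5 -470.7  231.3] turn total [-0.    -0.    -1.007]
[104.3 -28.3  37.8] [-0.    -0.    -0.252]
[108.1  -1.4  37.8] [-0.    -0.    -0.252]
[105.   25.5  37.8] [-0.    -0.    -0.252]
[95.4 50.9 37.8] [-0.    -0.    -0.252]
[ 95.81356633 275.7493512 ]schema error: expected keys tx, ty, tz, ax, ay, az, jaw
schema error: expected keys tx, ty, tz, ax, ay, az, jaw
schema error: expected keys tx, ty, tz, ax, ay, az, jaw
```

View pics/c.png

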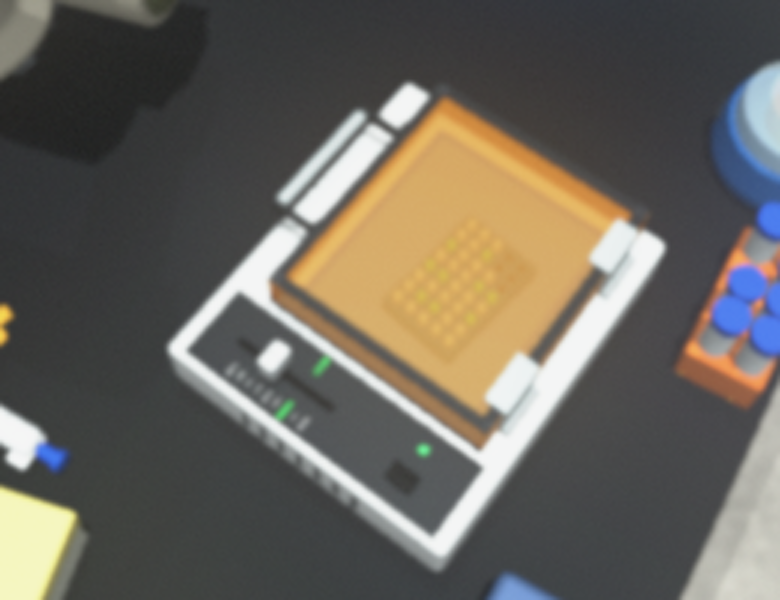

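The arm had not moved: all seven keys are required in every row. The picture is unchanged, with the cap at (274,353) in the crop.

```bash
python3 -m jog '[{"tx":35,"ty":-9,"tz":7,"ax":0,"ay":0,"az":-0.084,"jaw":0},{"tx":35,"ty":-6.5,"tz":7,"ax":0,"ay":0,"az":-0.084,"jaw":0},{"tx":36,"ty":-3.5,"tz":7,"ax":0,"ay":0,"az":-0.084,"jaw":0},{"tx":36,"ty":-0.5,"tz":7,"ax":0,"ay":0,"az":-0.084,"jaw":0},{"tx":36,"ty":2.5,"tz":7,"ax":0,"ay":0,"az":-0.084,"jaw":0}]' 40 &&
python3 -m jog '[{"tx":36,"ty":5.5,"tz":7,"ax":0,"ay":0,"az":-0.084,"jaw":0},{"tx":35,"ty":8.5,"tz":7,"ax":0,"ay":0,"az":-0.084,"jaw":0},{"tx":34,"ty":11,"tz":7,"ax":0,"ay":0,"az":-0.084,"jaw":0},{"tx":33,"ty":14,"tz":7,"ax":0,"ay":0,"az":-0.084,"jaw":0},{"tx":32,"ty":17,"tz":7,"ax":0,"ay":0,"az":-0.084,"jaw":0}]' &&
python3 -m jog '[{"tx":30,"ty":20,"tz":7,"ax":0,"ay":0,"az":-0.084,"jaw":0},{"tx":28,"ty":22,"tz":7,"ax":0,"ay":0,"az":-0.084,"jaw":0},{"tx":0,"ty":0,"tz":0,"ax":0,"ay":0,"az":0,"jaw":0}]'
python3 - <<'E'
from h import *
plan([556.5,-184.5,80],-.1055,4)
c=capture("scene");cv2.imwrite("pics/d.png",cv2.resize(c["color"][150:350,200:460,::-1],None,fx=3,fy=3,interpolation=2))
print(proj(c,sense()["eef_pos"]))
E
```

```text
time_s: 1.88
eef_pos: [368.4, -350.9, 196.2]
ee_rot: [0.0, 0.904, 0.427, 0.0]
force: [0.4, -0.2, -0.0]
grip_width: 0.499
grip_force: 0.0
time_s: 2.5
eef_pos: [502.9, -230.9, 161.1]
ee_rot: [0.0, 0.796, 0.606, 0.0]
force: [0.4, 1.0, -0.2]
grip_width: 0.499
grip_force: 0.0
time_s: 2.88
eef_pos: [557.1, -183.2, 146.5]
ee_rot: [-0.001, 0.742, 0.671, -0.0]
force: [-0.1, -0.0, -0.2]
grip_width: 0.5
grip_force: 0.0
p [ 557.1 -183.2  146.5] turn total [-0.001 -0.001  0.005]
[-0.4 -0.1 16.6] [-0.    -0.     0.001]
[-0.3 -0.1 16.6] [-0.    -0.     0.001]
[-0.3 -0.1 16.6] [-0.    -0.     0.001]
[-0.3 -0.1 16.6] [-0.    -0.     0.001]
[289.50380598 260.20607852]
```

View pics/d.png

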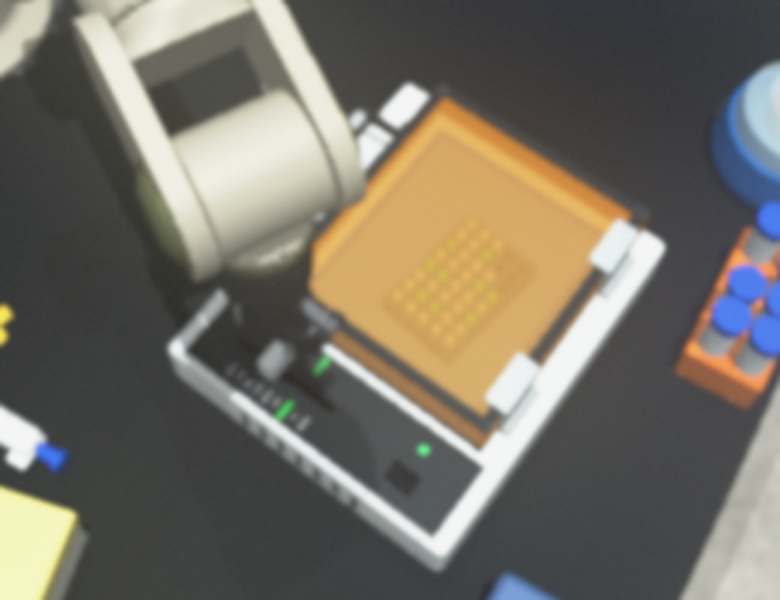

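The fingers straddle the cap (crop 274,357) along the slot. Descend and grip.

```bash
python3 -m jog '[{"tx":-0.5,"ty":0,"tz":22,"ax":0,"ay":0,"az":0,"jaw":0},{"tx":-0.5,"ty":0,"tz":22,"ax":0,"ay":0,"az":0,"jaw":0},{"tx":-0.5,"ty":0,"tz":22,"ax":0,"ay":0,"az":0,"jaw":0},{"tx":0,"ty":0,"tz":0,"ax":0,"ay":0,"az":0,"jaw":0}]' 25 && python3 -m jog '[{"tx":0,"ty":0,"tz":0,"ax":0,"ay":0,"az":0,"jaw":1},{"tx":0,"ty":0,"tz":0,"ax":0,"ay":0,"az":0,"jaw":1},{"tx":0,"ty":0,"tz":0,"ax":0,"ay":0,"az":0,"jaw":1},{"tx":0,"ty":0,"tz":0,"ax":0,"ay":0,"az":0,"jaw":1}]' 25
```

```text
time_s: 3.42
eef_pos: [554.9, -186.8, 80.4]
ee_rot: [-0.001, 0.743, 0.669, -0.0]
force: [-0.1, 0.7, -0.4]
grip_width: 0.497
grip_force: 0.0
time_s: 3.92
eef_pos: [556.6, -186.9, 82.7]
ee_rot: [0.001, 0.743, 0.669, 0.0]
force: [-2.2, -1.1, 7.0]
grip_width: 0.181
grip_force: 29.9
```

```bash
python3 -m jog '[{"tx":0,"ty":6,"tz":-0.5,"ax":0,"ay":0,"az":0,"jaw":1},{"tx":0,"ty":8,"tz":0,"ax":0,"ay":0,"az":0,"jaw":1},{"tx":0,"ty":8,"tz":0,"ax":0,"ay":0,"az":0,"jaw":1},{"tx":0,"ty":9,"tz":0,"ax":0,"ay":0,"az":0,"jaw":1},{"tx":0,"ty":0,"tz":0,"ax":0,"ay":0,"az":0,"jaw":1}]' && python3 -m jog '[{"tx":0,"ty":0,"tz":0,"ax":0,"ay":0,"az":0,"jaw":1},{"tx":0,"ty":0,"tz":0,"ax":0,"ay":0,"az":0,"jaw":0},{"tx":0,"ty":0,"tz":0,"ax":0,"ay":0,"az":0,"jaw":0},{"tx":0,"ty":0,"tz":0,"ax":0,"ay":0,"az":0,"jaw":0}]' && python3 -m jog '[{"tx":0,"ty":0,"tz":-40,"ax":0,"ay":0,"az":0,"jaw":0},{"tx":0,"ty":-30,"tz":-40,"ax":0,"ay":0,"az":0,"jaw":0},{"tx":-40,"ty":-40,"tz":-10,"ax":0,"ay":0,"az":0,"jaw":0},{"tx":-40,"ty":-40,"tz":0,"ax":0,"ay":0,"az":0,"jaw":0},{"tx":0,"ty":0,"tz":0,"ax":0,"ay":0,"az":0,"jaw":0}]'
python3 - <<'E'
from h import *
a=capture("scene")["color"][230:320,260:330,::-1];b=capture("top")["color"][170:220,350:400,::-1]
cv2.imwrite("pics/e.png",np.hstack([cv2.resize(a,(420,540),interpolation=2),cv2.resize(b,(370,540)[:1]+(370,),interpolation=2) if 0 else cv2.copyMakeBorder(cv2.resize(b,(370,370),interpolation=2),0,170,0,0,0)]))
E
```

```text
time_s: 4.55
eef_pos: [588.5, -190.4, 82.7]
ee_rot: [0.002, 0.743, 0.669, 0.0]
force: [0.9, -4.0, 4.8]
grip_width: 0.183
grip_force: 29.7
time_s: 5.05
eef_pos: [586.8, -189.2, 81.4]
ee_rot: [-0.0, 0.743, 0.669, -0.0]
force: [0.1, -0.1, -0.3]
grip_width: 0.499
grip_force: 0.0
time_s: 5.68
eef_pos: [467.2, -259.5, 172.1]
ee_rot: [-0.0, 0.744, 0.668, -0.0]
force: [0.8, 0.6, 0.8]
grip_width: 0.5
grip_force: 0.0
```

View pics/e.png

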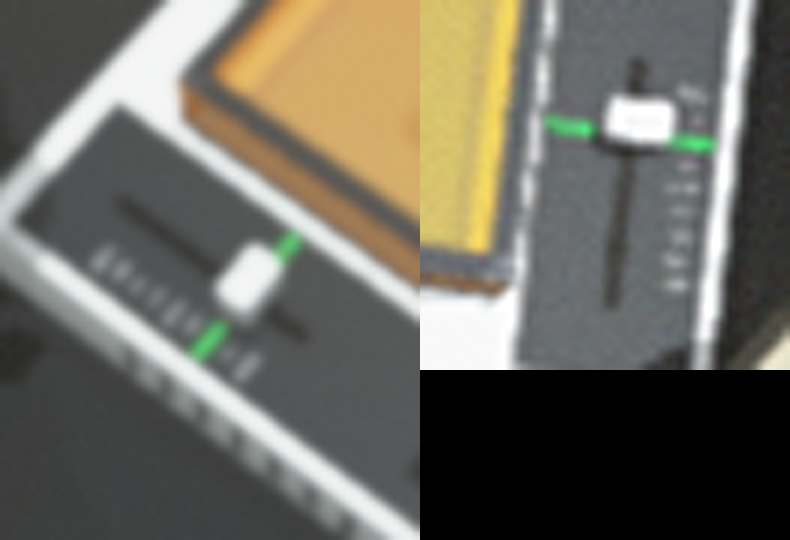

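Both views show the cap between the green stripes (scene crop stripes at (289,247) and (209,342), cap at about (249,281)). I'll measure the residual.

Run:
```python
from h import *
yaw=-.1055;o=np.array([627.9,-58.2]);ex=np.array([np.cos(yaw),np.sin(yaw)]);ey=np.array([-ex[1],ex[0]])
for n,x0,y0,x1,y1 in(("scene",285,262,315,292),("top",365,178,398,202)):
    c=capture(n);im=c["color"][y0:y1,x0:x1].astype(float);r,g,b=im[...,0],im[...,1],im[...,2]
    w=np.clip(g-np.maximum(r,b)-15,0,None);nn,lab=cv2.connectedComponents((w>10).astype(np.uint8))
    for k in range(1,nn):
        m=lab==k
        if m.sum()<4: continue
        v,u=np.nonzero(m);ww=w[m];p=atz(c,(x0+(u*ww).sum()/ww.sum(),y0+(v*ww).sum()/ww.sum()),70)[:2]-o;print(n,"green",m.sum(),(p@ex).round(1),(p@ey).round(1))
    nn,lab,st,ce=cv2.connectedComponentsWithStats((im.min(2)>150).astype(np.uint8))
    for k in range(1,nn):
        if st[k,4]<8: continue
        p=atz(c,(x0+ce[k][0],y0+ce[k][1]),98)[:2]-o;print(n,"pale",st[k,4],(p@ex).round(1),(p@ey).round(1))
```

```text
scene green 18 -26.0 -104.3
scene green 28 -26.4 -158.8
scene pale 56 -24.8 -100.8
scene pale 82 -22.8 -134.2
scene pale 36 -27.7 -180.7
top green 16 -28.3 -108.3
top green 16 -28.5 -160.1
top pale 29 -26.8 -91.8
top pale 72 -32.8 -169.6
top pale 54 -25.8 -133.0
```

Run:
```python
from h import *
plan([584.3,-188.9,161.4],-.1055,3)
```

```text
p [ 469.9 -257.1  171.7] turn total [ 0.    -0.     0.003]
[26.5 35.6  3.4] [ 0.    -0.     0.001]
[26.6 35.6  3.4] [ 0.    -0.     0.001]
[26.6 35.6  3.4] [ 0.    -0.     0.001]
```

```bash
python3 -m jog '[{"tx":26.5,"ty":35.6,"tz":3.4,"ax":0,"ay":0,"az":0.003,"jaw":0},{"tx":26.6,"ty":35.6,"tz":3.4,"ax":0,"ay":0,"az":0,"jaw":0},{"tx":26.6,"ty":35.6,"tz":3.4,"ax":0,"ay":0,"az":0,"jaw":0},{"tx":0,"ty":0,"tz":40,"ax":0,"ay":0,"az":0,"jaw":0},{"tx":0,"ty":0,"tz":40,"ax":0,"ay":0,"az":0,"jaw":0}]' 25 && python3 -m jog '[{"tx":0,"ty":0,"tz":0,"ax":0,"ay":0,"az":0,"jaw":0},{"tx":0,"ty":0,"tz":0,"ax":0,"ay":0,"az":0,"jaw":1},{"tx":0,"ty":0,"tz":0,"ax":0,"ay":0,"az":0,"jaw":1},{"tx":0,"ty":0,"tz":0,"ax":0,"ay":0,"az":0,"jaw":1},{"tx":0,"ty":0,"tz":0,"ax":0,"ay":0,"az":0,"jaw":1}]'
```

```text
time_s: 6.5
eef_pos: [584.8, -188.0, 80.1]
ee_rot: [0.0, 0.743, 0.669, 0.0]
force: [0.5, -0.5, 0.1]
grip_width: 0.498
grip_force: 0.0
time_s: 7.12
eef_pos: [585.0, -189.9, 83.7]
ee_rot: [0.002, 0.744, 0.668, 0.001]
force: [2.4, 2.4, 6.9]
grip_width: 0.181
grip_force: 30.1
```

```bash
python3 -m jog '[{"tx":0,"ty":0,"tz":0,"ax":0,"ay":0,"az":0,"jaw":0},{"tx":0,"ty":0,"tz":0,"ax":0,"ay":0,"az":0,"jaw":0},{"tx":0,"ty":0,"tz":0,"ax":0,"ay":0,"az":0,"jaw":0}]' && python3 -m jog '[{"tx":0,"ty":0,"tz":-40,"ax":0,"ay":0,"az":0,"jaw":0},{"tx":0,"ty":-30,"tz":-40,"ax":0,"ay":0,"az":0,"jaw":0},{"tx":-40,"ty":-40,"tz":-10,"ax":0,"ay":0,"az":0,"jaw":0},{"tx":-40,"ty":-40,"tz":0,"ax":0,"ay":0,"az":0,"jaw":0},{"tx":0,"ty":0,"tz":0,"ax":0,"ay":0,"az":0,"jaw":0}]'
cat > g.py <<'E'
from h import *
yaw=-.1055;o=np.array([627.9,-58.2]);ex=np.array([np.cos(yaw),np.sin(yaw)]);ey=np.array([-ex[1],ex[0]])
for n,x0,y0,x1,y1 in(("scene",285,262,315,292),("top",365,178,398,202)):
    c=capture(n);im=c["color"][y0:y1,x0:x1].astype(float);r,g,b=im[...,0],im[...,1],im[...,2]
    w=np.clip(g-np.maximum(r,b)-15,0,None);nn,lab=cv2.connectedComponents((w>10).astype(np.uint8))
    for k in range(1,nn):
        m=lab==k
        if m.sum()<4: continue
        v,u=np.nonzero(m);ww=w[m];p=atz(c,(x0+(u*ww).sum()/ww.sum(),y0+(v*ww).sum()/ww.sum()),70)[:2]-o;print(n,"green",m.sum(),(p@ex).round(1),(p@ey).round(1))
    nn,lab,st,ce=cv2.connectedComponentsWithStats((im.min(2)>150).astype(np.uint8))
    for k in range(1,nn):
        if st[k,4]<8: continue
        p=atz(c,(x0+ce[k][0],y0+ce[k][1]),98)[:2]-o;print(n,"pale",st[k,4],(p@ex).round(1),(p@ey).round(1))
E
python3 g.py
```

```text
time_s: 7.5
eef_pos: [583.7, -189.8, 81.5]
ee_rot: [-0.0, 0.744, 0.668, -0.0]
force: [-0.2, 0.1, -0.4]
grip_width: 0.5
grip_force: 0.0
time_s: 8.12
eef_pos: [463.9, -259.5, 171.9]
ee_rot: [0.0, 0.745, 0.667, -0.0]
force: [0.7, 0.3, 0.3]
grip_width: 0.502
grip_force: 0.0
scene green 18 -26.0 -104.5
scene green 29 -26.4 -158.7
scene pale 56 -24.8 -100.8
scene pale 85 -26.0 -134.1
scene pale 36 -27.7 -180.7
top green 15 -28.2 -108.3
top green 16 -28.6 -160.1
top pale 27 -26.4 -91.6
top pale 73 -33.0 -169.5
top pale 55 -29.4 -133.4
```

Run:
```python
from h import *
yaw=-.1055;o=np.array([627.9,-58.2]);ex=np.array([np.cos(yaw),np.sin(yaw)]);ey=np.array([-ex[1],ex[0]])
np.set_printoptions(precision=0,suppress=True,linewidth=200)
for n in("top","scene"):
    c=capture(n);print(n)
    u0,v0=proj(c,[488,-2,106]).round().astype(int);P=[]
    for v in range(v0-45,v0+45):
        for u in range(u0-45,u0+45):
            p=atdepth(c,(u,v));q=p[:2]-o;P.append((q@ex,q@ey,p[2]))
    P=np.array(P)
    m=(np.abs(P[:,1]-41)<45)
    for lo in range(-165,-85,5):
        s=P[m&(P[:,0]>=lo)&(P[:,0]<lo+5),2];print(lo,len(s),np.percentile(s,[10,50,90]) if len(s) else "")
    s=P[(P[:,2]>103)&(P[:,2]<113)&(P[:,0]<-125)&(P[:,0]>-175)&(abs(P[:,1]-41)<70)];print("bar",len(s),s.mean(0),s.min(0),s.max(0))
```

```text
top
-165 42 [-4. -0.  3.]
-160 42 [-4.  0.  5.]
-155 54 [ -5.   1. 108.]
-150 116 [ -1.  57. 113.]
-145 51 [108. 111. 114.]
-140 11 [ 69. 108. 113.]
-135 49 [67. 71. 74.]
-130 47 [65. 70. 74.]
-125 50 [66. 69. 75.]
-120 43 [66. 70. 74.]
-115 51 [67. 70. 74.]
-110 46 [68. 71. 75.]
-105 100 [ 71.  97. 119.]
-100 52 [114. 119. 124.]
-95 45 [115. 118. 121.]
-90 46 [113. 117. 121.]
bar 136 [-144.   40.  110.] [-151.  -24.  104.] [-125.  109.  113.]
scene
-165 0 
-160 0 
-155 0 
-150 19 [107. 108. 110.]
-145 83 [ 66. 109. 112.]
-140 108 [ 67. 104. 111.]
-135 46 [66. 69. 71.]
-130 47 [67. 68. 71.]
-125 48 [67. 69. 71.]
-120 21 [67. 69. 71.]
-115 0 
-110 0 
-105 9 [115. 116. 117.]
-100 51 [114. 116. 118.]
-95 53 [114. 117. 119.]
-90 57 [113. 116. 118.]
bar 198 [-140.   38.  109.] [-149.  -27.  103.] [-126.  107.  113.]
```

Run:
```python
from h import *
plan([488,-3,150],-.1055,5)
```

```text
p [ 466.6 -257.   171.5] turn total [ 0.    -0.    -0.001]
[51.  -1.1  4.3] [ 0. -0. -0.]
[51.  -1.1  4.3] [ 0. -0. -0.]
[51.  -1.1  4.3] [ 0. -0. -0.]
[51.  -1.1  4.3] [ 0. -0. -0.]
[51.  -1.1  4.3] [ 0. -0. -0.]
```

```bash
python3 -m jog '[{"tx":51,"ty":-1,"tz":4.3,"ax":0,"ay":0,"az":0,"jaw":0.3},{"tx":51,"ty":-1,"tz":4.3,"ax":0,"ay":0,"az":0,"jaw":0.3},{"tx":51,"ty":-1,"tz":4.3,"ax":0,"ay":0,"az":0,"jaw":0.3},{"tx":51,"ty":-1,"tz":4.3,"ax":0,"ay":0,"az":0,"jaw":0.3},{"tx":51,"ty":-1,"tz":4.3,"ax":0,"ay":0,"az":0,"jaw":0.3}]' 60 && python3 -m jog '[{"tx":0,"ty":0,"tz":0,"ax":0,"ay":0,"az":0,"jaw":0.3},{"tx":0,"ty":0,"tz":0,"ax":0,"ay":0,"az":0,"jaw":0.3},{"tx":0,"ty":0,"tz":0,"ax":0,"ay":0,"az":0,"jaw":0.3}]'
python3 - <<'E'
from h import *
plan([488,-3,87],-.1055,3)
c=capture("scene");cv2.imwrite("pics/f.png",cv2.resize(c["color"][130:290,220:400,::-1],None,fx=3.6,fy=3.6,interpolation=2))
E
```

```text
time_s: 8.95
eef_pos: [488.5, -0.8, 149.9]
ee_rot: [0.0, 0.743, 0.669, 0.0]
force: [1.2, -0.4, -0.4]
grip_width: 0.352
grip_force: 0.0
time_s: 9.32
eef_pos: [488.4, -4.2, 150.1]
ee_rot: [0.0, 0.744, 0.668, -0.0]
force: [0.6, -0.1, 1.2]
grip_width: 0.353
grip_force: 0.0
p [488.4  -4.2 150.1] turn total [ 0.     0.    -0.002]
[ 0.4 -0.2 21. ] [ 0.     0.    -0.001]
[ 0.4 -0.2 21. ] [ 0.     0.    -0.001]
[ 0.4 -0.2 21. ] [ 0.     0.    -0.001]
```

View pics/f.png

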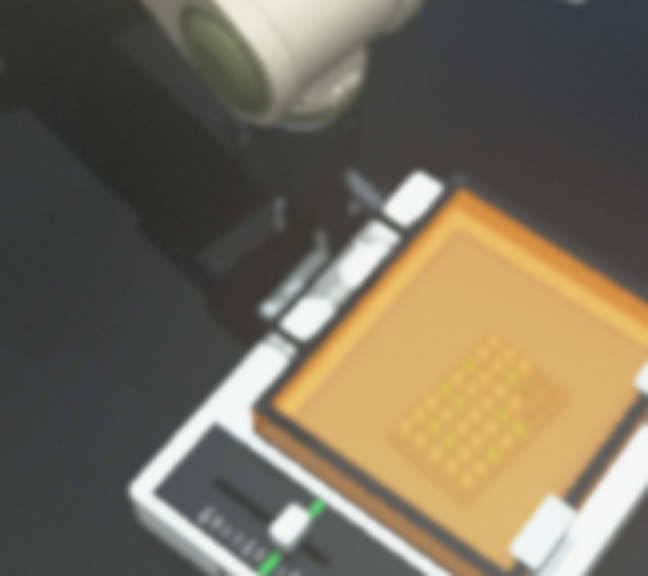

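The slider cap (295,522) sits on the green line. The gripper is over the bar (about 310,265), with one finger on each side. Descend while watching the force.

```bash
python3 -m jog '[{"tx":0,"ty":0,"tz":21,"ax":0,"ay":0,"az":0,"jaw":0.3},{"tx":0,"ty":0,"tz":14,"ax":0,"ay":0,"az":0,"jaw":0.3},{"tx":0,"ty":0,"tz":14,"ax":0,"ay":0,"az":0,"jaw":0.3}]' && python3 -m jog '[{"tx":0,"ty":0,"tz":7,"ax":0,"ay":0,"az":0,"jaw":0.3},{"tx":0,"ty":0,"tz":7,"ax":0,"ay":0,"az":0,"jaw":0.3},{"tx":0,"ty":0,"tz":0,"ax":0,"ay":0,"az":0,"jaw":0.3}]' && python3 -m jog '[{"tx":0,"ty":0,"tz":0,"ax":0,"ay":0,"az":0,"jaw":1},{"tx":0,"ty":0,"tz":0,"ax":0,"ay":0,"az":0,"jaw":1},{"tx":0,"ty":0,"tz":0,"ax":0,"ay":0,"az":0,"jaw":1},{"tx":0,"ty":0,"tz":0,"ax":0,"ay":0,"az":0,"jaw":1}]' 40
```

```text
time_s: 9.75
eef_pos: [488.3, -3.9, 100.4]
ee_rot: [0.0, 0.744, 0.668, 0.0]
force: [0.1, 0.2, -0.0]
grip_width: 0.348
grip_force: 0.0
time_s: 10.12
eef_pos: [488.1, -3.4, 86.9]
ee_rot: [-0.0, 0.744, 0.668, -0.0]
force: [0.2, 0.5, 0.5]
grip_width: 0.352
grip_force: 0.0
time_s: 10.62
eef_pos: [488.9, -3.6, 87.5]
ee_rot: [0.001, 0.744, 0.668, 0.001]
force: [5.5, 0.1, 0.6]
grip_width: 0.124
grip_force: 39.1
```

Run:
```python
import numpy as np
a=np.radians(7.125+np.arange(0,46,3));r=274.1
print(np.c_[-np.diff(np.cos(a))*r,-np.diff(np.sin(a))*r].round(1).tolist())
```

```text
[[2.2, -14.2], [2.9, -14.1], [3.6, -13.9], [4.3, -13.7], [5.1, -13.4], [5.8, -13.1], [6.4, -12.8], [7.1, -12.5], [7.7, -12.1], [8.4, -11.7], [9.0, -11.2], [9.5, -10.7], [10.1, -10.2], [10.6, -9.7], [11.1, -9.1]]
```

```bash
python3 -m jog '[{"tx":0,"ty":2.2,"tz":-14.2,"ax":0,"ay":0,"az":0,"jaw":1},{"tx":0,"ty":2.9,"tz":-14.1,"ax":0,"ay":0,"az":0,"jaw":1},{"tx":0,"ty":3.6,"tz":-13.9,"ax":0,"ay":0,"az":0,"jaw":1},{"tx":0,"ty":0,"tz":0,"ax":0,"ay":0,"az":0,"jaw":1},{"tx":0,"ty":0,"tz":0,"ax":0,"ay":0,"az":0,"jaw":1}]'
```

```text
time_s: 11.25
eef_pos: [497.1, -4.5, 128.9]
ee_rot: [0.0, 0.744, 0.668, 0.0]
force: [8.6, -0.9, -5.7]
grip_width: 0.122
grip_force: 39.3
```

```bash
python3 -m jog '[{"tx":0,"ty":4.3,"tz":-13.7,"ax":0,"ay":0,"az":0,"jaw":1},{"tx":0,"ty":5.1,"tz":-13.4,"ax":0,"ay":0,"az":0,"jaw":1},{"tx":0,"ty":5.8,"tz":-13.1,"ax":0,"ay":0,"az":0,"jaw":1},{"tx":0,"ty":6.4,"tz":-12.8,"ax":0,"ay":0,"az":0,"jaw":1},{"tx":0,"ty":0,"tz":0,"ax":0,"ay":0,"az":0,"jaw":1}]' && python3 -m jog '[{"tx":0,"ty":7.1,"tz":-12.5,"ax":0,"ay":0,"az":0,"jaw":1},{"tx":0,"ty":7.7,"tz":-12.1,"ax":0,"ay":0,"az":0,"jaw":1},{"tx":0,"ty":8.4,"tz":-11.7,"ax":0,"ay":0,"az":0,"jaw":1},{"tx":0,"ty":9,"tz":-11.2,"ax":0,"ay":0,"az":0,"jaw":1},{"tx":0,"ty":0,"tz":0,"ax":0,"ay":0,"az":0,"jaw":1}]'
```

```text
time_s: 11.88
eef_pos: [518.2, -6.8, 182.4]
ee_rot: [-0.0, 0.744, 0.668, -0.0]
force: [1.5, -2.8, -5.6]
grip_width: 0.122
grip_force: 39.2
time_s: 12.5
eef_pos: [549.1, -10.3, 230.1]
ee_rot: [-0.001, 0.744, 0.668, -0.002]
force: [-9.3, -1.2, 4.5]
grip_width: 0.122
grip_force: 39.7
```

```bash
python3 -m jog '[{"tx":0,"ty":9.5,"tz":-10.7,"ax":0,"ay":0,"az":0,"jaw":1},{"tx":0,"ty":10.1,"tz":-10.2,"ax":0,"ay":0,"az":0,"jaw":1},{"tx":0,"ty":10.6,"tz":-9.7,"ax":0,"ay":0,"az":0,"jaw":1},{"tx":0,"ty":11.1,"tz":-9.1,"ax":0,"ay":0,"az":0,"jaw":1},{"tx":0,"ty":0,"tz":0,"ax":0,"ay":0,"az":0,"jaw":1}]' && python3 -m jog '[{"tx":0,"ty":0,"tz":0,"ax":0,"ay":0,"az":0,"jaw":1},{"tx":0,"ty":0,"tz":0,"ax":0,"ay":0,"az":0,"jaw":1},{"tx":0,"ty":0,"tz":0,"ax":0,"ay":0,"az":0,"jaw":1}]'
python3 - <<'E'
from h import *
yaw=-.1055;o=np.array([627.9,-58.2]);ex=np.array([np.cos(yaw),np.sin(yaw)]);ey=np.array([-ex[1],ex[0]])
p,R,s=pose();g=p-19*R.apply([0,0,1]);q=g[:2]-o;print("TCP",p.round(1),"grasp local",(q@ex).round(1),(q@ey).round(1),g[2].round(1))
print("angle from z",np.degrees(np.arcsin((g[2]-72)/274.1))-7.125,"from x",np.degrees(np.arccos((127-q@ex)/274.1))-7.125)
c=capture("scene");cv2.imwrite("pics/g.png",cv2.resize(c["color"][130:330,200:460,::-1],None,fx=3,fy=3,interpolation=2))
for n in("top","scene"):
    c=capture(n);P=[]
    for v in range(0,400,2):
        for u in range(200,460,2):
            if c["depth"][v,u]>0:
                w=atdepth(c,(u,v));l=w[:2]-o
                P.append((l@ex,l@ey,w[2]))
    P=np.array(P);m=(P[:,0]>-30)&(P[:,0]<115)&(P[:,1]>-75)&(P[:,1]<155)
    Q=P[m];
    # cover top plane: 45 above hinge-plane; fit by RANSAC on slope
    e=lambda t:(-(Q[:,0]-127)*np.sin(t)+(Q[:,2]-72)*np.cos(t))
    h=lambda t:((127-Q[:,0])*(-np.sin(t))+(Q[:,2]-72)*np.cos(t))
    ts=np.radians(np.arange(35,55,.5));cnt=[(np.abs(h(t)-44)<2.5).sum() for t in ts];print(n,len(Q),"best",np.degrees(ts[int(np.argmax(cnt))]),max(cnt))
E
python3 g.py|grep -v "pale.*-1[78]\|pale.*-9"
```

```text
time_s: 13.12
eef_pos: [589.9, -14.9, 271.4]
ee_rot: [-0.001, 0.744, 0.668, -0.002]
force: [-14.9, -2.3, 14.6]
grip_width: 0.124
grip_force: 40.4
time_s: 13.5
eef_pos: [589.4, -14.8, 270.9]
ee_rot: [-0.001, 0.744, 0.668, -0.002]
force: [-14.3, -1.9, 14.1]
grip_width: 0.123
grip_force: 40.3
TCP [589.4 -14.8 270.9] grasp local -42.8 39.1 289.9
angle from z 45.53698083356817 from x 44.59113564870615
top 470 best 45.0 177
scene 2266 best 45.0 1130
scene green 19 -26.1 -104.6
scene green 28 -26.4 -158.8
scene pale 89 -25.9 -134.4
top green 17 -28.4 -108.1
top green 15 -28.5 -160.1
top pale 71 -33.0 -169.6
top pale 56 -29.5 -133.1
```

View pics/g.png

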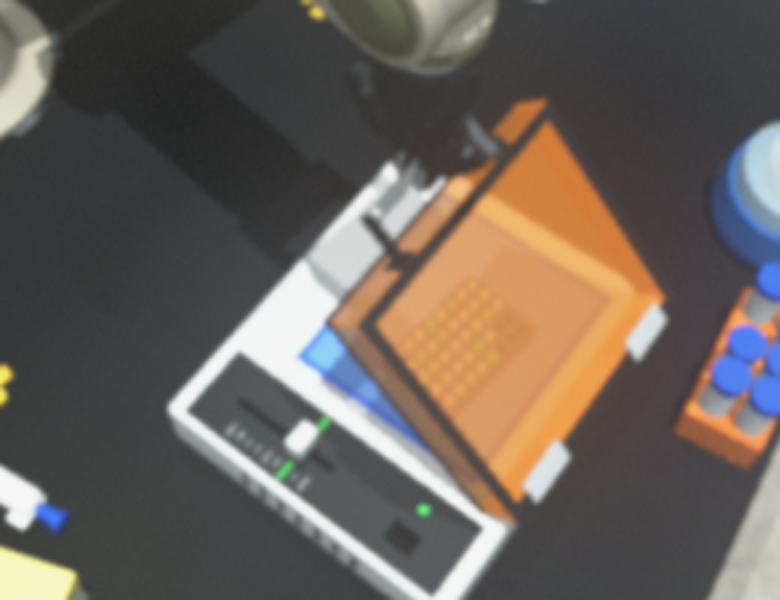

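The picture shows the cover open at about 45°, the rack undisturbed at (455,335) and the slider on the green line at (302,437). The pose and both depth fits also give 45°. I'll ease off the ~20 N radial preload and settle.

```bash
python3 -m jog '[{"tx":0,"ty":-0.7,"tz":-0.8,"ax":0,"ay":0,"az":0,"jaw":1},{"tx":0,"ty":0,"tz":0,"ax":0,"ay":0,"az":0,"jaw":1},{"tx":0,"ty":0,"tz":0,"ax":0,"ay":0,"az":0,"jaw":1},{"tx":0,"ty":0,"tz":0,"ax":0,"ay":0,"az":0,"jaw":1}]' 50
```

```text
time_s: 14.25
eef_pos: [589.0, -14.8, 270.8]
ee_rot: [-0.001, 0.744, 0.668, -0.002]
force: [-9.4, -2.7, 8.1]
grip_width: 0.117
grip_force: 48.9
```

```bash
python3 -c "
from rig import *
print(finish_job())"
```

```text
the job is handed in; nothing more can be done
None
```

The job is handed in: the brightness slider is on the green line to within about 1 mm (moved with the cover shut), and the gripper is holding the cover by its handle bar, steady at about 45°.

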